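# Hold the bag clip open around the tea card

## Robot

A 6-joint arm with a two-finger parallel gripper is mounted at the origin on the work surface. World frame = base frame: x ahead of the robot, y to its left, z up, the work surface at z = 0. Lengths are in m, angles in degrees, forces in N, time in s.
With the tool pointing down it reaches from about 0.325 to 0.75 m from the base axis. Payload 7.6 kg.
Tool frame: the origin (TCP) lies at the very end of the fingers, on their centre line; the grasp point (between the pads) lies 19 mm behind it (env.pinch_z is the distance from the TCP to the grasp point, in m); z points along the fingers, y is the line along which they close (so a half turn about z gives the same grasp; the last joint's range is limited). The gripper opens to 85 mm and grips with 20 to 120 N. Pads are 22 mm wide; open, the fingers measure 114 mm over their backs; the gripper's body (76 mm by 85 mm) begins 54 mm behind the grasp point. The pads swing forward as they close: fully open they stand 13 mm farther back than shut.
Start: joints at [-70.147, 2.991, 80.254, -0, 96.75, -4.028], TCP at [0.213, -0.48, 0.231] pointing down, gripper open.
Joint ranges: [-166.34, 166.34], [-52.06, 124.39], [6.96, 135.62], [-60.46, 240.46], [14.63, 156.25], [-167.68, 167.68]. Speed limits (degrees/s): [147.25, 147.25, 172.46, 180, 180, 180].

## Interface

Orientations are given as a 3x3 rotation matrix whose columns are the frame's x, y, z axes.
In Python, from rig import env gives the robot as it stands.
- The arm moves only by the tool play_rows, never from a script. Its argument "plan" is a list of rows, each a list of 4 numbers: the shift along the tool's x, y, z scaled (see below), then the turn about the tool's z scaled (see below). A call has 1 to 8 rows; each row is the pose to reach, as a shift and turn from the pose commanded when the call began, along the tool's axes at that moment; what a row does not reach only later rows make up. The controller multiplies each number of a shift by 1000 mm and each number of a turn by 0.5 rad. A row lasts 1/12 s, in which the tool goes at most 41.7 mm and 7.16 degrees, less where a joint would pass 70% of its speed; a pose out of reach is approached as far as the arm can. A call with a number of a shift or a turn outside -1 to 1 is refused whole. A call with a gripper value outside its range is refused whole. "jaw" is the opening, from 0 (shut) to 1 (fully open), set as the call begins (left out, the last holds). The fingers move at their own pace and stop on an object; "newtons" is the grip in N (left out, the last holds). Time passes only in rows, so rows that repeat a pose let the fingers close. It gives the time, the measured TCP pose, the force, the opening and the grip force at its end, in the units of the state.
- env.state(): the state, without advancing time (a new reading comes with each control period).
- env.capture(name): name is "scene" or "top" or "wrist"; returns (picture, depth): 400x640x3 uint8, red, green, blue; 400x640 float32, m along the optical axis (not along the pixel's ray), 0 where there is no reading.
- env.camera_params(name): a dict with "fx", "fy", "cx", "cy" (pixels), "world_from_camera" (4x4, takes a point from camera to world coordinates); the wrist camera has in their place "tool_from_camera" (4x4, takes a point from camera to tool coordinates, whose origin is the TCP and whose axes are the flange's). Camera axes: x right, y up, looking along -z (the intrinsics and any distortion apply to the point x, -y, -z); pixel columns grow to the right and rows downward; lengths in m; the calibration is good to about 2 mm. A picture is of the moment at which its call begins: read the wrist's pose just before it. camera_params takes no time and is no camera call.
- env.close_job(): hands the job in; it is judged then, once.
Trained networks look in the newest picture that a camera, given by its name, has taken for a name from the list of things; names that differ only in an ending like _2 or _b are one class to them, and where a whole thing is asked for, a point or a joint stands for the part that bears it (a point fixed in the world has none). Each returns a list of dicts, best first, with "confidence" (0 to 1); they miss things now and then, are a little off and sometimes report something else, mostly with a low value. They report only what shows in the picture. A call takes as long as a camera call. They do not tell look-alikes from the thing itself.
- env.cut_out(query, camera): "pixels" (400x640 bool, what is visible of it).
- env.tip_of(query, camera): "at" ([x, y, z] in m, in world coordinates, good to about 4 mm: a listed point, or the origin of a listed thing).
The state is a dict: "clock": time; "joint_positions": joint angles; "joint_velocities": joint speeds; "tau": joint torques, N m; "tcp_pos": TCP position; "eef_rot": TCP orientation; "contact_force": force on the tool from outside, world axes, zero at the start; "wrist_torque": the same for the moment, N m; "finger_gap": opening from 0.0 (shut) to 1.0 (fully open); "grip_force": force on a finger pad.
Only numpy, scipy, OpenCV 4.12 (cv2) and the standard library are available. Lean on these libraries where they do the work, as an engineer would, in place of code of your own. Each camera call takes 0.05 s, during which the arm holds its last target. There are 200 camera calls.

## Task

Stand the tea card midway between the yellow flask and the white mug and let go of it. Then pick up the blue spring clip by its tails, squeeze it wide open and hold it, level and in the air, with the card's red edge well inside its gaping jaws about half-way up and neither jaw touching the card, so that I can slip a note in. Finish still holding the clip open there; leave everything else where it stands.

Things in the scene. Friction and masses are not known exactly. Their poses are not given: they have to be found in the camera images.
- card_mid (a point): Tea card: white board 8 mm thick, 100 mm long, 100 mm tall, upright in a wooden foot 76 x 60 x 20 mm; one loose piece, about 250 g, 120 mm high in all. Point: middle of the board, 70 mm above the foot's underside, 50 mm below its top. x runs along the board from the red edge inwards, y across its thickness, z up. Pinch it near the top. Starts at one side, red edge roughly to the robot.
- card_edge (a point): Middle of the card's red upright edge (12 mm red strip): 50 mm from the middle of the board, at its -x end, 70 mm above the foot's underside; the board overhangs the foot by 12 mm here. Same axes as the card.
- clip_hinge (a point): Blue peg-type spring clip, loose, 70 g, lying on its side at the other side of the sill, hinge axis vertical; 34 mm high (along the hinge), 91 mm long. Point: on the hinge axis, half-way up (17 mm above the sill when lying). x points to the jaw tips (48 mm ahead of the hinge), y to its left half, z up along the hinge. The hinge stays midway between the tails.
- clip_tails (a point): Point between the clip's tails where to squeeze along its y: 36 mm behind the hinge, half-way up. The tails splay to 43 mm behind the hinge, 48 mm apart over their outsides when closed, about 21 mm fully open; width and angle go together nearly linearly. Takes 3 N to start, 7 N when fully open; opens the jaws sideways; springs shut when let go. Squeezing pushes the clip 3 to 5 mm forward (+x).
- clip_left (a joint): Opening of the clip's left half in rad; the right half always opens as much. 0 closed, 0.30 fully open (30 mm between the jaw tips, 20 mm between the jaws 20 mm ahead of the hinge); 0.2 gives about 20 mm between the tips.
- flask: Yellow vacuum flask with a white cup lid, 90 mm diameter, 196 mm tall; origin at the centre of its underside. Stands to the left or right of the mug, their centres 280 to 300 mm apart; z up; its own y axis lies along the line between flask and mug (to within about 2 degrees).
- mug: White mug, 80 mm diameter, 85 mm tall, handle to one side; origin at the centre of its underside.
- bowl: Glass bowl, 124 mm diameter, 55 mm tall; a bystander. Origin at the centre of its underside.
- lid_box: Small wooden box with a dark sliding lid, 120 x 90 x 55 mm; a bystander. Origin at the centre of its underside.
- spoon: Steel spoon, 140 mm long, about 10 mm high, lying on the sill between the robot and the gap; a bystander. Origin under its middle.
Things that resemble listed ones, but are neither listed nor needed, are in the scene too. Of the things like the flask, leave any that is green; of the rest the larger one is meant.

How it is judged:
By the outcome, as a careful person would: the job done as asked, in the order asked, and still so for the second after the job is handed in, while the arm keeps its last pose, push and grip.
It also fails if it takes over 61 s, if anything falls off the work surface, if the arm or the gripper's body presses on something with over 40 N, if the wrist force passes 120 N, or if a joint passes its speed limit or range.

## Working session

There is one attempt and no reset: what is moved stays moved. The work goes in short steps, Python scripts to look and compute and a tool call to move; the robot and the scene stay as the last step left them, time stands still between calls to the robot, and variables do not carry over. Pictures are saved under pics/ and viewed, at most 11 in all, crops included, and the job is handed in when it is done.

Besides the shell and the picture viewer there is one more tool, called after "Call:" as name([rows], argument=value, ...), one row to a line, values as JSON. play_rows: Moves the arm, as the interface text tells. Shifts and turns lie within -1 to 1; 1 stands for 1000 mm of shift or 0.5 rad of turn. Its arguments: {"type":"object","properties":{"plan":{"type":"array","items":{"type":"array","items":{"type":"number","minimum":-1,"maximum":1}}},"jaw":{"type":"number"},"newtons":{"type":"number"}},"required":["plan"]}

```bash
mkdir -p pics; ls; cat > h.py <<'E'
import numpy as np, cv2
from rig import env
def P(cam,st=None):
    p=env.camera_params(cam)
    if 'world_from_camera' in p: T=np.array(p['world_from_camera'])
    else:
        W=np.eye(4);W[:3,:3]=np.array(st['eef_rot']);W[:3,3]=st['tcp_pos'];T=W@np.array(p['tool_from_camera'])
    return p,T
def cloud(cam,depth,st=None):
    p,T=P(cam,st);v,u=np.mgrid[:400,:640]
    X=np.stack([(u-p['cx'])/p['fx']*depth,-(v-p['cy'])/p['fy']*depth,-depth,np.ones_like(depth)],-1)
    return (X@T.T)[...,:3]
def proj(cam,X,st=None):
    p,T=P(cam,st);c=np.linalg.inv(T)@np.r_[X,1]
    return (p['cx']+p['fx']*c[0]/-c[2],p['cy']-p['fy']*c[1]/-c[2])
def save(n,im): cv2.imwrite('pics/'+n,cv2.cvtColor(im,cv2.COLOR_RGB2BGR))
E
python3 - <<'E'
from h import *
print(env.camera_params('scene').keys(), env.pinch_z)
for c in ['scene','top']:
    im,d=env.capture(c); save(c+'.png',im); np.save(c+'.npy',d)
    X=cloud(c,d)
    for q in ['card_mid','card_edge','clip_hinge','clip_tails','flask','mug','bowl','lid_box','spoon']:
        for r in env.tip_of(q,c)[:4]:
            print(c,q,round(r['confidence'],2),np.round(r['at'],3),np.round(proj(c,r['at'])))
print(env.state()['clock'])
E
```

```text
pics
dict_keys(['fx', 'fy', 'cx', 'cy', 'world_from_camera']) 0.0187
scene card_mid 0.83 [0.394 0.33  0.073] [410. 159.]
scene card_edge 0.65 [0.349 0.311 0.073] [401. 151.]
scene clip_hinge 0.58 [ 0.398 -0.297  0.014] [211. 193.]
scene clip_tails 0.66 [ 0.367 -0.314  0.016] [205. 186.]
scene flask 0.85 [ 0.607  0.164 -0.   ] [372. 231.]
scene flask 0.73 [ 0.696  0.258 -0.   ] [412. 252.]
scene flask 0.68 [0.524 0.323 0.001] [417. 205.]
scene mug 0.88 [ 0.609 -0.135  0.001] [267. 242.]
scene bowl 0.58 [ 0.653 -0.403 -0.   ] [168. 266.]
scene lid_box 0.67 [ 0.644  0.417 -0.001] [461. 232.]
scene spoon 0.69 [ 0.467 -0.025 -0.002] [301. 204.]
top card_mid 0.7 [0.394 0.327 0.071] [188. 251.]
top card_edge 0.88 [0.346 0.314 0.069] [192. 271.]
top card_edge 0.61 [ 0.644  0.419 -0.001] [166. 161.]
top clip_hinge 0.75 [ 0.401 -0.296  0.02 ] [435. 256.]
top clip_tails 0.85 [ 0.366 -0.314  0.016] [442. 270.]
top flask 0.87 [ 0.698  0.258 -0.   ] [228. 142.]
top flask 0.83 [ 0.603  0.164 -0.002] [261. 178.]
top mug 0.78 [ 0.606 -0.134  0.002] [372. 179.]
top bowl 0.84 [ 0.654 -0.4    0.003] [470. 164.]
top lid_box 0.83 [0.645 0.417 0.001] [167. 160.]
top spoon 0.83 [ 0.469 -0.02   0.001] [328. 229.]
1.0
```

View pics/scene.png

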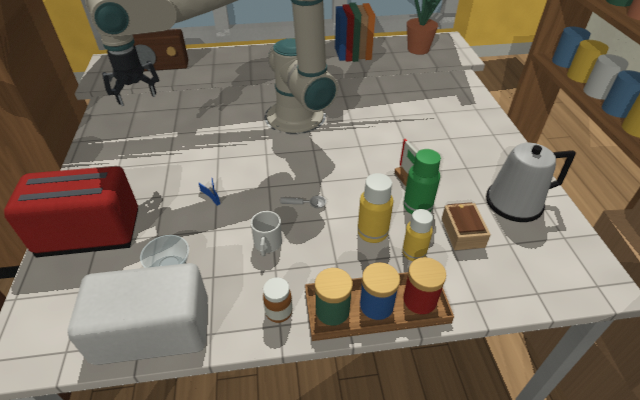

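View pics/top.png

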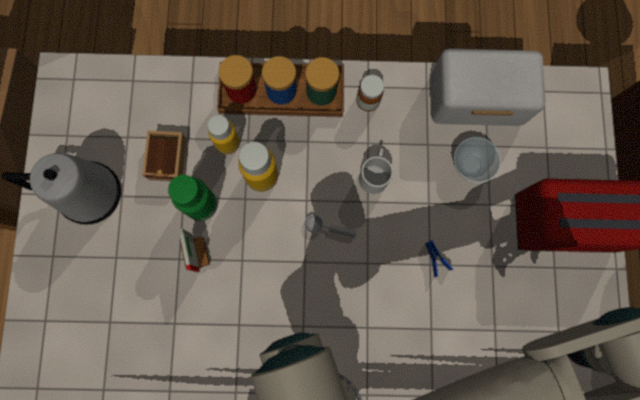

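Pictures: there are three flask-like things in the scene view: large yellow (375,210), small yellow (418,235) and green (422,180). The only mug is at (267,232). The card is at (405,160) beside the green flask, the clip at (209,193), and the spoon at (303,201). I choose the large yellow flask, since green is excluded and it is bigger than the other yellow one. Next I'll check it in a crop and measure the card's yaw.

```bash
python3 - <<'E'
from h import *
np.set_printoptions(precision=4,suppress=True)
s=env.state(); print(s['tcp_pos'],np.array(s['eef_rot']),s['finger_gap'])
p=env.camera_params('wrist');print(np.array(p['tool_from_camera']))
im=cv2.imread('pics/scene.png'); cv2.imwrite('pics/crop1.png',cv2.resize(im[130:280,340:500],None,fx=4,fy=4,interpolation=2))
for c in ['scene','top']:
    d=np.load(c+'.npy');X=cloud(c,d)
    for q in ['card_mid','clip_hinge','flask','mug']:
        for r in env.cut_out(q,c)[:2]:
            m=r['pixels']&(d>0);Y=X[m]
            if q=='card_mid': Y=Y[Y[:,2]>0.035]
            if q=='clip_hinge': Y=Y[(Y[:,2]>0.005)&(Y[:,2]<.06)]
            if len(Y)<5: continue
            med=np.median(Y,0)
            Y=Y[np.linalg.norm(Y[:,:2]-med[:2],axis=1)<.1]
            xy=Y[:,:2];w,V=np.linalg.eigh(np.cov(xy.T));v=V[:,1]*np.sign(V[0,1])
            print(c,q,round(r['confidence'],2),len(Y),'cen',xy.mean(0),'mid',(xy.min(0)+xy.max(0))/2,'ext',np.ptp(xy,axis=0),'yaw',np.degrees(np.arctan2(v[1],v[0])),'sd',np.sqrt(w),'z',np.percentile(Y[:,2],[2,50,98]))
E
```

```text
[ 0.2126 -0.4801  0.2313] [[ 0.9144  0.4049  0.    ]
 [ 0.4049 -0.9144 -0.    ]
 [ 0.      0.     -1.    ]] 0.9978728566919696
[[ 0.0002  0.9646  0.2637  0.0673]
 [ 1.     -0.0001 -0.0003  0.0001]
 [-0.0003  0.2637 -0.9646 -0.1427]
 [ 0.      0.      0.      1.    ]]
scene card_mid 0.88 308 cen [0.3834 0.3198] mid [0.3883 0.3215] ext [0.0774 0.0247] yaw 15.026649602420958 sd [0.002  0.0193] z [0.0385 0.085  0.1233]
scene clip_hinge 0.65 194 cen [ 0.4097 -0.2968] mid [ 0.4073 -0.302 ] ext [0.0733 0.063 ] yaw 37.702333545962546 sd [0.0065 0.0272] z [0.0056 0.0259 0.0379]
scene flask 0.9 2007 cen [0.6335 0.1568] mid [0.6151 0.1633] ext [0.0808 0.0888] yaw 72.2384084842058 sd [0.0168 0.0231] z [0.0103 0.1303 0.1984]
scene flask 0.76 1785 cen [0.5503 0.3103] mid [0.5341 0.3206] ext [0.0807 0.09  ] yaw 66.6623462494789 sd [0.0161 0.0233] z [0.016  0.1306 0.1985]
scene mug 0.89 1083 cen [ 0.6129 -0.1345] mid [ 0.6239 -0.1348] ext [0.1183 0.0796] yaw -0.4721806974179518 sd [0.0211 0.0339] z [0.0068 0.056  0.0877]
top card_mid 0.81 448 cen [0.3941 0.3221] mid [0.3954 0.3242] ext [0.0977 0.0325] yaw 15.13420586309942 sd [0.0024 0.0293] z [0.0379 0.0993 0.1237]
top clip_hinge 0.55 297 cen [ 0.3966 -0.2961] mid [ 0.3941 -0.3027] ext [0.0889 0.0614] yaw 26.26095879971943 sd [0.0115 0.0249] z [0.0068 0.0286 0.0379]
top clip_hinge 0.31 1832 cen [0.6439 0.4127] mid [0.6452 0.4166] ext [0.1268 0.0953] yaw -4.1232852143720695 sd [0.028 0.037] z [0.0128 0.0538 0.059 ]
top flask 0.73 1572 cen [0.5133 0.3071] mid [0.5224 0.3249] ext [0.0855 0.1007] yaw -53.282736263290026 sd [0.0202 0.022 ] z [0.0248 0.164  0.1979]
top flask 0.66 1450 cen [0.5905 0.1565] mid [0.6023 0.1635] ext [0.0817 0.0904] yaw -67.52310686555316 sd [0.0203 0.0215] z [0.0151 0.1673 0.198 ]
top mug 0.71 1036 cen [ 0.611  -0.1394] mid [ 0.6215 -0.1428] ext [0.1138 0.0928] yaw -23.244028700502252 sd [0.0208 0.0276] z [0.0003 0.0276 0.0877]
```

View pics/crop1.png

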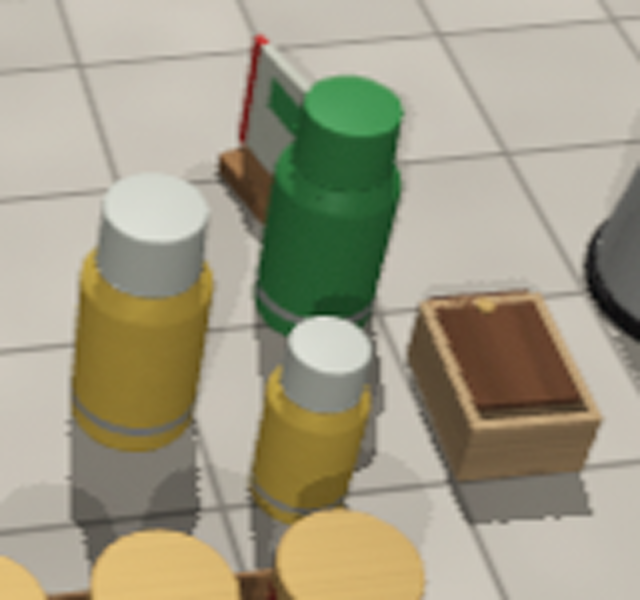

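The crop confirms it: the large yellow flask is at crop (145,310), with the small yellow one and the green one separate. The card stands upright behind the green flask with its red edge toward the robot. Card yaw is about 15° and its centre is about (0.394, 0.326). On the way over I'll look at the clip.

```bash
cat >> h.py <<'E'
def go(x,y,z,yaw,start=None):
    """row numbers for TCP target; start=(pos,yaw) commanded, default measured"""
    s=env.state(); R=np.array(s['eef_rot']);p=np.array(s['tcp_pos'])
    y0=np.degrees(np.arctan2(R[1,0],R[0,0]))
    if start: p=np.array(start[:3]);y0=start[3];c,sn=np.cos(np.radians(y0)),np.sin(np.radians(y0));R=np.array([[c,sn,0],[sn,-c,0],[0,0,-1]])
    print('row',np.round(R.T@(np.array([x,y,z])-p),4),'turn',round(np.radians((y0-yaw+180)%360-180)/.5,4))
def st():
    s=env.state();R=np.array(s['eef_rot']);print('t',s['clock'],'tcp',np.round(s['tcp_pos'],4),'yaw',round(float(np.degrees(np.arctan2(R[1,0],R[0,0]))),2),'F',np.round(s['contact_force'],1),'gap',round(s['finger_gap'],3),'grip',s['grip_force']);return s
E
```

Call:
play_rows([
  [0.266, -0.09, 0, 0],
  [0.266, -0.09, 0, 0],
  [0.266, -0.09, 0, 0],
  [0.266, -0.09, 0, 0],
  [0.266, -0.09, 0, 0],
  [0.266, -0.09, 0, 0],
  [0.266, -0.09, 0, 0],
  [0.266, -0.09, 0, 0],
], jaw=1)

```text
clock: 2.07
tcp_pos: [0.4225, -0.2863, 0.2313]
eef_rot: [[0.912, 0.41, 0.001], [0.41, -0.912, 0.001], [0.002, -0.001, -1.0]]
contact_force: [0.7, 0.2, 0.1]
finger_gap: 1.001
grip_force: 0.0
```

```bash
python3 - <<'E'
from h import *
np.set_printoptions(precision=4,suppress=True)
s=st();im,d=env.capture('wrist');save('w1.png',im);X=cloud('wrist',d,s)
for q in ['clip_hinge','clip_tails']:
    for r in env.tip_of(q,'wrist')[:2]: print(q,r['confidence'],np.array(r['at']),proj('wrist',r['at'],s))
print('floor z',np.median(X[(d>0)][:,2]))
hsv=cv2.cvtColor(im,cv2.COLOR_RGB2HSV)
m=(hsv[...,0]>100)&(hsv[...,0]<130)&(hsv[...,1]>120)&(d>0)&(X[...,2]>.02)&(X[...,2]<.06)
Y=X[m];print(len(Y),Y.mean(0),np.percentile(Y[:,2],[5,50,95]))
rect=cv2.minAreaRect((Y[Y[:,2]>.028][:,:2]*1000).astype(np.float32));print(rect,cv2.boxPoints(rect))
go(.47,0,.231,15.1)
E
```

```text
t 2.0667 tcp [ 0.4225 -0.2863  0.2313] yaw 24.21 F [0.7 0.2 0.1] gap 1.001 grip 0.0
clip_hinge 0.93 [ 0.3953 -0.2958  0.0138] (np.float64(318.10360112564865), np.float64(203.96827158007505))
clip_tails 0.91 [ 0.3646 -0.3104  0.0177] (np.float64(318.821589734012), np.float64(236.16096580850274))
floor z 0.00036166632627529505
622 [ 0.4028 -0.2944  0.0338] [0.0326 0.0339 0.035 ]
((400.4437255859375, -296.52825927734375), (88.15957641601562, 43.5628662109375), 23.92359161376953) [[ 351.3182 -294.4933]
 [ 368.9837 -334.3135]
 [ 449.5692 -298.5632]
 [ 431.9037 -258.743 ]]
row [ 0.164  -0.2446  0.0002] turn 0.3078
```

View pics/w1.png

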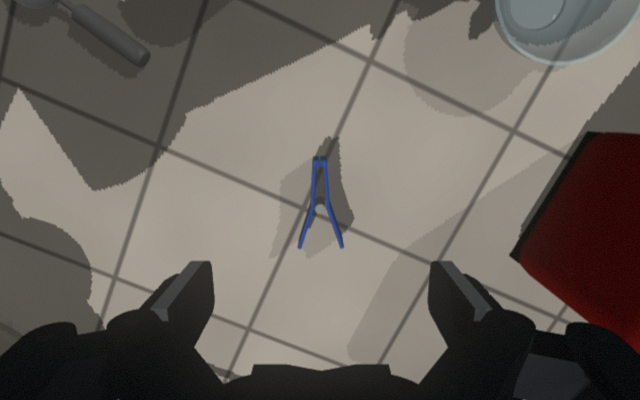

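The wrist view shows one blue clip, jaws up at (320,158) and tails at (300,245) and (342,245). Its yaw is about 24°, with the hinge at about (0.397, -0.297) and the tails at about (0.365, -0.311). Now on to the card.

Call:
play_rows([
  [0.164, -0.245, 0, 0.308],
  [0.164, -0.245, 0, 0.308],
  [0.164, -0.245, 0, 0.308],
  [0.164, -0.245, 0, 0.308],
  [0.164, -0.245, 0, 0.308],
  [0.164, -0.245, 0, 0.308],
  [0.164, -0.245, 0, 0.308],
  [0.164, -0.245, 0, 0.308],
])

```text
clock: 2.88
tcp_pos: [0.4703, 0.004, 0.2315]
eef_rot: [[0.965, 0.263, 0.001], [0.263, -0.965, 0.002], [0.001, -0.001, -1.0]]
contact_force: [-0.1, 0.1, 0.2]
finger_gap: 1.003
grip_force: 0.0
```

```bash
python3 - <<'E'
from h import *
st(); go(.394,.326,.231,15.1)
E
```

```text
t 2.8833 tcp [0.4703 0.004  0.2315] yaw 15.24 F [-0.1  0.1  0.2] gap 1.003 grip 0.0
row [ 0.011  -0.3307  0.0009] turn 0.0048
```

Call:
play_rows([
  [0.011, -0.331, 0, 0],
  [0.011, -0.331, 0, 0],
  [0.011, -0.331, 0, 0],
  [0.011, -0.331, 0, 0],
  [0.011, -0.331, 0, 0],
  [0.011, -0.331, 0, 0],
  [0.011, -0.331, 0, 0],
  [0.011, -0.331, 0, 0],
])

```text
clock: 3.55
tcp_pos: [0.3949, 0.3234, 0.2315]
eef_rot: [[0.966, 0.258, 0.001], [0.258, -0.966, -0.0], [0.001, 0.0, -1.0]]
contact_force: [1.9, -0.2, 0.9]
finger_gap: 1.0
grip_force: 0.0
```

Call:
play_rows([
  [0, 0, 0, 0],
  [0, 0, 0, 0],
  [0, 0, 0, 0],
])

```text
clock: 3.8
tcp_pos: [0.3955, 0.3215, 0.2311]
eef_rot: [[0.966, 0.258, 0.0], [0.258, -0.966, -0.001], [-0.0, 0.001, -1.0]]
contact_force: [-0.6, 0.1, 0.6]
finger_gap: 1.003
grip_force: 0.0
```

```bash
python3 - <<'E'
from h import *
np.set_printoptions(precision=4,suppress=True)
s=st();im,d=env.capture('wrist');save('w2.png',im);X=cloud('wrist',d,s)
for q in ['card_mid','card_edge']:
    for r in env.tip_of(q,'wrist')[:1]: print(q,r['confidence'],np.array(r['at']),proj('wrist',r['at'],s))
r=env.cut_out('card_mid','wrist')[0];m=r['pixels']&(d>0)&(X[...,2]>.112)&(X[...,2]<.13)
Y=X[m];print(len(Y),Y.mean(0))
rect=cv2.minAreaRect((Y[:,:2]*1000).astype(np.float32));print(rect)
Y=X[r['pixels']&(d>0)&(X[...,2]>.012)&(X[...,2]<.026)];print('foot',len(Y),Y[:,2].mean(),cv2.minAreaRect((Y[:,:2]*1000).astype(np.float32)))
E
```

```text
t 3.8 tcp [0.3955 0.3215 0.2311] yaw 14.97 F [-0.6  0.1  0.6] gap 1.003 grip 0.0
card_mid 0.84 [0.3946 0.3278 0.0714] (np.float64(312.9877927466886), np.float64(187.84796904428663))
1501 [0.3998 0.328  0.1199]
((397.1189270019531, 327.24627685546875), (100.74154663085938, 8.024288177490234), 15.480031967163086)
foot 3561 0.019769575010849017 ((397.4591064453125, 327.3712158203125), (76.32678985595703, 59.997093200683594), 15.573042869567871)
```

View pics/w2.png

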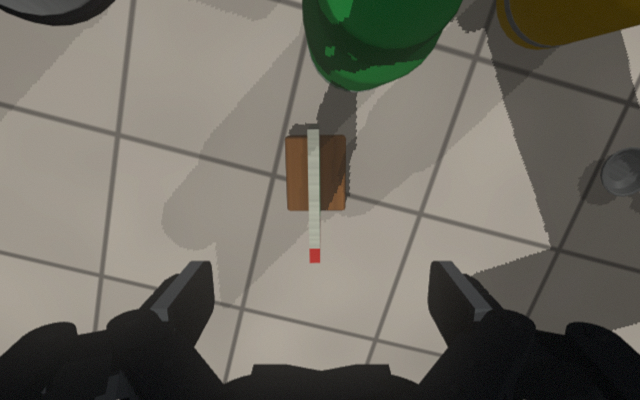

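The wrist view shows the card with its red edge at (315,256) and the foot around (316,172). The fitted sizes come out at 100.7×8 and 76×60 mm, so the measurement is sound: centre (0.3972, 0.3273), yaw 15.5°.

```bash
python3 - <<'E'
from h import *
go(.397,.3273,.087,15.5)
E
```

```text
row [ 0.0028 -0.0053  0.1445] turn -0.0206
```

Call:
play_rows([
  [0.003, -0.005, 0.02, -0.02],
  [0.003, -0.005, 0.055, -0.02],
  [0.003, -0.005, 0.09, -0.02],
  [0.003, -0.005, 0.12, -0.02],
  [0.003, -0.005, 0.144, -0.02],
  [0.003, -0.005, 0.144, -0.02],
  [0.003, -0.005, 0.144, -0.02],
])

```text
clock: 4.58
tcp_pos: [0.3963, 0.3275, 0.0869]
eef_rot: [[0.963, 0.268, -0.002], [0.268, -0.963, -0.001], [-0.002, 0.001, -1.0]]
contact_force: [-0.3, 0.5, 0.4]
finger_gap: 1.0
grip_force: 0.0
```

Call:
play_rows([
  [0, 0, 0, 0],
  [0, 0, 0, 0],
  [0, 0, 0, 0],
  [0, 0, 0, 0],
  [0, 0, 0, 0],
  [0, 0, 0, 0],
  [0, 0, 0, 0],
  [0, 0, 0, 0],
], jaw=0, newtons=30)

```text
clock: 5.25
tcp_pos: [0.3965, 0.3283, 0.0874]
eef_rot: [[0.963, 0.269, 0.0], [0.269, -0.963, -0.0], [0.0, 0.0, -1.0]]
contact_force: [-0.2, -0.4, 0.6]
finger_gap: 0.088
grip_force: 34.8
```

Call:
play_rows([
  [0, 0, -0.03, 0],
  [0, 0, -0.06, 0],
  [0, 0, -0.06, 0],
  [0, 0, -0.06, 0],
])

```text
clock: 5.58
tcp_pos: [0.397, 0.3289, 0.1486]
eef_rot: [[0.963, 0.27, 0.003], [0.27, -0.963, 0.002], [0.003, -0.001, -1.0]]
contact_force: [0.3, 0.1, -3.5]
finger_gap: 0.094
grip_force: 34.1
```

```bash
python3 - <<'E'
from h import *
np.set_printoptions(precision=4,suppress=True)
st()
for c in ['scene','top']:
    X=cloud(c,np.load(c+'.npy'))
    for n,ce,z0,z1 in [('flask',(.605,.164),.192,.205),('mug',(.607,-.134),.081,.092)]:
        Y=X[(np.hypot(X[...,0]-ce[0],X[...,1]-ce[1])<.052)&(X[...,2]>z0)&(X[...,2]<z1)]
        print(c,n,len(Y),Y.mean(0),cv2.minEnclosingCircle((Y[:,:2]*1000).astype(np.float32)))
go(.46,.06,.147,0)
E
```

```text
t 5.5833 tcp [0.397  0.3289 0.1486] yaw 15.63 F [ 0.3  0.1 -3.5] gap 0.094 grip 34.12266790866852
scene flask 385 [0.6114 0.1638 0.1962] ((609.4082641601562, 162.75559997558594), 35.57880401611328)
scene mug 172 [ 0.6071 -0.1353  0.0854] ((606.8348999023438, -135.75518798828125), 41.77823257446289)
top flask 565 [0.6064 0.1628 0.195 ] ((606.9559326171875, 162.544189453125), 33.857303619384766)
top mug 156 [ 0.6056 -0.137   0.0852] ((604.8284301757812, -136.38314819335938), 39.98119354248047)
row [-0.0118  0.276   0.0013] turn 0.5458
```

Call:
play_rows([
  [-0.012, 0.04, 0, 0],
  [-0.012, 0.08, 0, 0.136],
  [-0.012, 0.12, 0, 0.273],
  [-0.012, 0.16, 0, 0.41],
  [-0.012, 0.2, 0, 0.546],
  [-0.012, 0.24, 0, 0.546],
  [-0.012, 0.276, 0, 0.546],
  [-0.012, 0.276, 0, 0.546],
])

```text
clock: 6.25
tcp_pos: [0.4593, 0.0541, 0.1453]
eef_rot: [[1.0, -0.006, -0.003], [-0.006, -1.0, -0.003], [-0.003, 0.003, -1.0]]
contact_force: [2.3, 2.4, -2.5]
finger_gap: 0.088
grip_force: 34.2
```

Call:
play_rows([
  [0, 0, 0, 0],
  [0, 0, 0, 0],
  [0, 0, 0, 0],
])

```text
clock: 6.5
tcp_pos: [0.4585, 0.0604, 0.1463]
eef_rot: [[1.0, 0.001, -0.002], [0.001, -1.0, 0.0], [-0.002, -0.0, -1.0]]
contact_force: [-0.4, 0.1, -1.6]
finger_gap: 0.086
grip_force: 34.1
```

```bash
python3 - <<'E'
from h import *
np.set_printoptions(precision=4,suppress=True)
s=st();go(.606,.0138,.147,0)
im,d=env.capture('wrist');X=cloud('wrist',d,s)
Y=X[(d>0)&(abs(X[...,0]-s['tcp_pos'][0])<.1)&(abs(X[...,1]-s['tcp_pos'][1])<.05)]
h=Y[(Y[:,2]>.03)&(Y[:,2]<.14)];print('z lo/hi',np.percentile(h[:,2],[1,99]) if len(h) else None)
im,d=env.capture('top');save('t2.png',im)
for q in['card_mid','card_edge']:
    for r in env.tip_of(q,'top')[:1]:print(q,r['confidence'],np.array(r['at']))
E
```

```text
t 6.5 tcp [0.4585 0.0604 0.1463] yaw 0.07 F [-0.4  0.1 -1.6] gap 0.086 grip 34.108856320381165
row [ 0.1474  0.0468 -0.001 ] turn 0.0024
z lo/hi [0.0677 0.1243]
card_mid 0.58 [0.4605 0.0615 0.1284]
card_edge 0.69 [0.4076 0.0611 0.128 ]
```

Card still held and level. First move in y, then forward.

Call:
play_rows([
  [0.02, 0.03, 0, 0],
  [0.04, 0.047, 0, 0],
  [0.07, 0.047, 0, 0],
  [0.1, 0.047, 0, 0],
  [0.13, 0.047, 0, 0],
  [0.147, 0.047, 0, 0],
  [0.147, 0.047, 0, 0],
  [0.147, 0.047, 0, 0],
])

```text
clock: 7.37
tcp_pos: [0.6063, 0.013, 0.1464]
eef_rot: [[1.0, 0.001, -0.001], [0.001, -1.0, -0.0], [-0.001, 0.0, -1.0]]
contact_force: [0.4, 0.6, -1.9]
finger_gap: 0.091
grip_force: 34.1
```

Call:
play_rows([
  [0, 0, 0.02, 0],
  [0, 0, 0.035, 0],
  [0, 0, 0.048, 0],
  [0, 0, 0.054, 0],
  [0, 0, 0.056, 0],
  [0, 0, 0.056, 0],
  [0, 0, 0.056, 0],
])

```text
clock: 7.95
tcp_pos: [0.6066, 0.0124, 0.0924]
eef_rot: [[1.0, -0.0, 0.002], [-0.0, -1.0, -0.0], [0.002, 0.0, -1.0]]
contact_force: [0.4, -0.3, -2.7]
finger_gap: 0.088
grip_force: 34.1
```

```bash
python3 - <<'E'
from h import *
st();go(.606,.0138,.087,0)
E
```

```text
t 7.95 tcp [0.6066 0.0124 0.0924] yaw -0.01 F [ 0.4 -0.3 -2.7] gap 0.088 grip 34.082196950912476
row [-0.0006 -0.0014  0.0054] turn -0.0003
```

Call:
play_rows([
  [0, -0.001, 0.002, 0],
  [0, -0.001, 0.004, 0],
  [0, -0.001, 0.006, 0],
  [0, -0.001, 0.006, 0],
  [0, -0.001, 0.006, 0],
])

```text
clock: 8.37
tcp_pos: [0.6074, 0.0135, 0.0875]
eef_rot: [[1.0, -0.0, 0.004], [-0.0, -1.0, 0.0], [0.004, -0.0, -1.0]]
contact_force: [-0.1, 1.1, 4.3]
finger_gap: 0.087
grip_force: 35.4
```

Contact: the force went from -2.7 N while carrying to +4.3 N. Releasing and rising.

Call:
play_rows([
  [0, 0, 0, 0],
  [0, 0, 0, 0],
  [0, 0, 0, 0],
  [0, 0, 0, 0],
  [0, 0, 0, 0],
  [0, 0, 0, 0],
], jaw=0.7)

```text
clock: 8.87
tcp_pos: [0.6061, 0.0134, 0.0852]
eef_rot: [[1.0, -0.0, -0.0], [-0.0, -1.0, -0.0], [-0.0, 0.0, -1.0]]
contact_force: [0.2, -0.8, 0.9]
finger_gap: 0.702
grip_force: 0.0
```

Call:
play_rows([
  [0, 0, -0.02, 0],
  [0, 0, -0.06, 0],
  [0, 0, -0.1, 0],
  [0, 0, -0.14, 0],
  [0, 0, -0.14, 0],
  [0, 0, -0.14, 0],
  [0, 0, -0.14, 0],
])

```text
clock: 9.45
tcp_pos: [0.606, 0.0134, 0.2247]
eef_rot: [[1.0, -0.0, -0.001], [-0.0, -1.0, -0.0], [-0.001, 0.0, -1.0]]
contact_force: [-0.2, 0.7, -1.3]
finger_gap: 0.697
grip_force: 0.0
```

```bash
cat >> h.py <<'E'
def card(s):
    np.set_printoptions(precision=4,suppress=True)
    im,d=env.capture('wrist');X=cloud('wrist',d,s);r=env.cut_out('card_mid','wrist')[0]['pixels']&(d>0)
    for n,a,b in [('top',.112,.13),('foot',.012,.026)]:
        Y=X[r&(X[...,2]>a)&(X[...,2]<b)];print(n,len(Y),Y[:,2].mean(),cv2.minAreaRect((Y[:,:2]*1000).astype(np.float32)))
    return im,d,X
E
python3 - <<'E'
from h import *
s=st();im,d,X=card(s);save('w3.png',im)
m=env.tip_of('mug','wrist');print([ (r['confidence'],np.array(r['at'])) for r in m])
m=env.tip_of('flask','wrist');print([ (r['confidence'],np.array(r['at'])) for r in m])
for n,ce,z0,z1 in [('flask',(.605,.164),.192,.205),('mug',(.607,-.134),.081,.092)]:
    Y=X[(np.hypot(X[...,0]-ce[0],X[...,1]-ce[1])<.052)&(X[...,2]>z0)&(X[...,2]<z1)]
    if len(Y)>10:print(n,len(Y),Y.mean(0),cv2.minEnclosingCircle((Y[:,:2]*1000).astype(np.float32)))
E
```

```text
t 9.45 tcp [0.606  0.0134 0.2247] yaw -0.01 F [-0.2  0.7 -1.3] gap 0.697 grip 0.0
top 1513 0.11996388766593355 ((608.6567993164062, 13.575311660766602), (7.8313469886779785, 99.78883361816406), 89.77698516845703)
foot 3595 0.019811774779848614 ((614.886474609375, 13.689569473266602), (87.38983154296875, 59.92763137817383), 0.0035222680307924747)
[(0.88, array([ 0.6092, -0.1348,  0.0004]))]
[(0.95, array([ 0.6055,  0.1663, -0.0008])), (0.67, array([0.6972, 0.2559, 0.0015]))]
flask 9470 [0.6095 0.156  0.1946] ((608.778076171875, 163.58865356445312), 34.419246673583984)
mug 1775 [ 0.6081 -0.1356  0.0843] ((607.2718505859375, -134.28421020507812), 40.11565017700195)
```

View pics/w3.png

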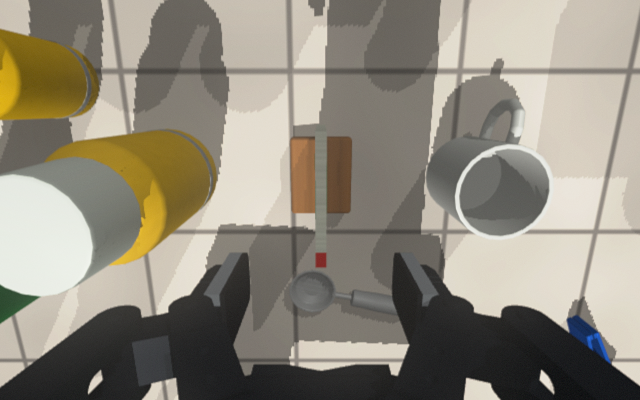

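The card stands free, fitted at (0.608, 0.0136) with yaw 0°. The flask/mug midpoint is (0.608, 0.0146), so the placing is good. In the picture the card is at (320,175), the flask at left, the mug at (505,190) and the spoon at (340,295). Now the clip.

Call:
play_rows([
  [-0.04, 0.0, 0, 0],
  [-0.08, 0.02, 0, 0],
  [-0.11, 0.05, 0, -0.1],
  [-0.13, 0.08, 0, -0.3],
  [-0.15, 0.11, 0, -0.5],
  [-0.17, 0.14, 0, -0.7],
  [-0.19, 0.17, 0, -0.838],
  [-0.19, 0.17, 0, -0.838],
], jaw=1)

```text
clock: 10.32
tcp_pos: [0.4133, -0.1604, 0.2247]
eef_rot: [[0.914, 0.406, -0.002], [0.406, -0.914, -0.001], [-0.002, 0.001, -1.0]]
contact_force: [-0.1, -0.5, -0.5]
finger_gap: 1.0
grip_force: 0.0
```

Call:
play_rows([
  [0, 0, 0, 0],
  [0, 0, 0, 0],
  [0, 0, 0, 0],
])

```text
clock: 10.57
tcp_pos: [0.4165, -0.1557, 0.2249]
eef_rot: [[0.913, 0.407, -0.001], [0.407, -0.913, 0.0], [-0.0, -0.001, -1.0]]
contact_force: [0.5, 0.7, 0.2]
finger_gap: 1.004
grip_force: 0.0
```

```bash
python3 - <<'E'
from h import *
st();go(.366,-.3115,.14,24)
E
```

```text
t 10.5667 tcp [ 0.4165 -0.1557  0.2249] yaw 24.03 F [0.5 0.7 0.2] gap 1.004 grip 0.0
row [-0.1096  0.1217  0.0849] turn 0.0012
```

Call:
play_rows([
  [-0.11, 0.122, 0.085, 0],
  [-0.11, 0.122, 0.085, 0],
  [-0.11, 0.122, 0.085, 0],
  [-0.11, 0.122, 0.085, 0],
  [-0.11, 0.122, 0.085, 0],
  [-0.11, 0.122, 0.085, 0],
  [-0.11, 0.122, 0.085, 0],
  [-0.11, 0.122, 0.085, 0],
])

```text
clock: 11.23
tcp_pos: [0.3663, -0.3118, 0.1408]
eef_rot: [[0.913, 0.408, 0.001], [0.408, -0.913, -0.0], [0.001, 0.0, -1.0]]
contact_force: [0.1, 0.1, -0.0]
finger_gap: 0.998
grip_force: 0.0
```

```bash
cat >> h.py <<'E'
def blue(s,z0,z1):
    im,d=env.capture('wrist');X=cloud('wrist',d,s);hsv=cv2.cvtColor(im,cv2.COLOR_RGB2HSV)
    m=(hsv[...,0]>100)&(hsv[...,0]<130)&(hsv[...,1]>120)&(d>0)&(X[...,2]>z0)&(X[...,2]<z1)
    return im,d,X,m
E
python3 - <<'E'
from h import *
np.set_printoptions(precision=4,suppress=True)
s=st();im,d,X,m=blue(s,.029,.045);save('w4.png',im)
Y=X[m];r=cv2.minAreaRect((Y[:,:2]*1000).astype(np.float32));print(len(Y),Y[:,2].mean(),r)
a=np.radians(24.);ex=np.array([np.cos(a),np.sin(a)]);ey=np.array([-ex[1],ex[0]])
u=Y[:,:2]@ex;v=Y[:,:2]@ey
print('u ext',u.min(),u.max());h=u.max()-.048
for lo,hi in [(-.043,-.03),(-.03,-.02),(0,.01),(.03,.048)]:
    k=(u-h>lo)&(u-h<hi);print(lo,v[k].min(),v[k].max(),(v[k].min()+v[k].max())/2)
print('hinge',h*ex+np.median((v[(u-h>.03)].min(),v[u-h>.03].max()))*ey)
for q in ['clip_hinge','clip_tails']:
    for r in env.tip_of(q,'wrist')[:1]: print(q,r['confidence'],np.array(r['at']))
E
```

```text
t 11.2333 tcp [ 0.3663 -0.3118  0.1408] yaw 24.08 F [ 0.1  0.1 -0. ] gap 0.998 grip 0.0
1193 0.03390134633335169 ((399.853271484375, -294.830810546875), (88.58975219726562, 44.85798263549805), 25.251766204833984)
u ext 0.20060439252419 0.2895998154973643
-0.043 -0.4553306737422823 -0.4104829497266327 -0.4329068117344575
-0.03 -0.45298805011158083 -0.41352481793547335 -0.4332564340235271
0 -0.4418996800434029 -0.4231262628827073 -0.4325129714630551
0.03 -0.43890684563891247 -0.4247935917128994 -0.4318502186759059
hinge [ 0.3964 -0.2962]
clip_hinge 0.84 [ 0.3982 -0.2953  0.013 ]
```

View pics/w4.png

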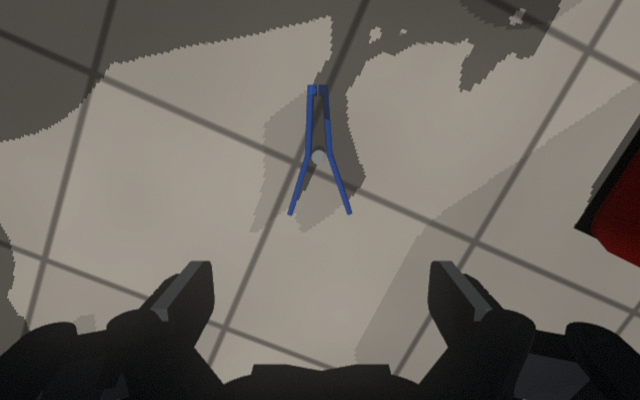

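The clip is at (320,150) with its tails down at (292,213) and (349,213): yaw about 24.9°, hinge (0.3973, -0.2965), so the squeeze point is (0.365, -0.3115).

```bash
python3 - <<'E'
from h import *
go(.3655,-.3113,.0045,24.9)
E
```

```text
row [-0.0005 -0.0011  0.1367] turn -0.0274
```

Call:
play_rows([
  [0, -0.001, 0.035, -0.027],
  [0, -0.001, 0.07, -0.027],
  [0, -0.001, 0.1, -0.027],
  [0, -0.001, 0.12, -0.027],
  [0, -0.001, 0.13, -0.027],
  [0, -0.001, 0.135, -0.027],
  [0, -0.001, 0.136, -0.027],
  [0, -0.001, 0.136, -0.027],
])

```text
clock: 12.05
tcp_pos: [0.3657, -0.3123, 0.0056]
eef_rot: [[0.908, 0.419, 0.002], [0.419, -0.908, -0.002], [0.001, 0.002, -1.0]]
contact_force: [0.1, 0.2, 0.7]
finger_gap: 1.002
grip_force: 0.0
```

Call:
play_rows([
  [0, 0, 0, 0],
  [0, 0, 0, 0],
  [0, 0, 0, 0],
  [0, 0, 0, 0],
  [0, 0, 0, 0],
  [0, 0, 0, 0],
  [0, 0, 0, 0],
  [0, 0, 0, 0],
], jaw=0.4, newtons=20)

```text
clock: 12.72
tcp_pos: [0.3654, -0.3128, 0.0058]
eef_rot: [[0.908, 0.419, 0.002], [0.419, -0.908, -0.002], [0.001, 0.003, -1.0]]
contact_force: [-1.6, -0.9, 7.4]
finger_gap: 0.405
grip_force: 6.2
```

```bash
python3 - <<'E'
from h import *
s=st();im,d,X,m=blue(s,-.01,.06);save('w5.png',im);print(m.sum())
E
```

```text
t 12.7167 tcp [ 0.3654 -0.3128  0.0058] yaw 24.76 F [-1.6 -0.9  7.4] gap 0.405 grip 6.248288315255195
7550
```

View pics/w5.png

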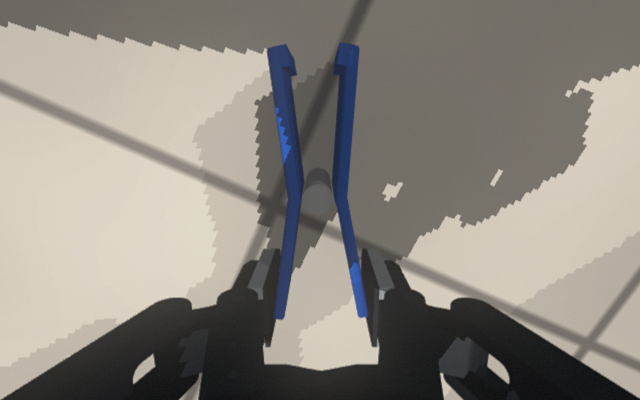

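Partly open and well centred: jaws at (283,55) and (347,55), tails between the pads. Squeeze on.

Call:
play_rows([
  [0, 0, -0.001, 0],
  [0, 0, -0.001, 0],
  [0, 0, -0.001, 0],
  [0, 0, -0.001, 0],
  [0, 0, -0.001, 0],
  [0, 0, -0.001, 0],
], jaw=0.15, newtons=25)

```text
clock: 13.27
tcp_pos: [0.3655, -0.3128, 0.007]
eef_rot: [[0.908, 0.419, 0.002], [0.419, -0.908, -0.002], [0.001, 0.003, -1.0]]
contact_force: [-2.7, 0.8, 8.6]
finger_gap: 0.233
grip_force: 24.4
```

Call:
play_rows([
  [0, 0, -0.015, 0],
  [0, 0, -0.03, 0],
  [0, 0, -0.052, 0],
  [0, 0, -0.052, 0],
  [0, 0, -0.052, 0],
  [0, 0, -0.052, 0],
])

```text
clock: 13.77
tcp_pos: [0.3645, -0.3115, 0.0564]
eef_rot: [[0.908, 0.419, -0.001], [0.419, -0.908, 0.001], [-0.0, -0.001, -1.0]]
contact_force: [-0.2, -0.7, -0.1]
finger_gap: 0.225
grip_force: 25.6
```

```bash
cat >> h.py <<'E'
def clip(s):
    np.set_printoptions(precision=4,suppress=True)
    R=np.array(s['eef_rot']);zt=s['tcp_pos'][2]
    im,d,X,m=blue(s,zt-.03,zt+.045);Y=(X[m]-np.array(s['tcp_pos']))@R  # tool coords
    zt2=-Y[:,2];top=np.percentile(zt2,98);k=zt2>top-.006;Z=Y[k]
    print('n',k.sum(),'top above tcp',top,'x ext',Z[:,0].min(),Z[:,0].max())
    xm=Z[:,0].max()
    for a in np.arange(.0,.095,.01):
        q=Z[(Z[:,0]<xm-a)&(Z[:,0]>xm-a-.01)]
        if len(q)<4: continue
        l=q[q[:,1]<0];r=q[q[:,1]>=0]
        if len(l) and len(r): print('x',round(xm-a-.005,3),'y',l[:,1].min(),l[:,1].max(),r[:,1].min(),r[:,1].max(),'topz',np.percentile(-q[:,2],95))
    return im
E
python3 - <<'E'
from h import *
s=st();im=clip(s);save('w6.png',im)
E
```

```text
t 13.7667 tcp [ 0.3645 -0.3115  0.0564] yaw 24.77 F [-0.2 -0.7 -0.1] gap 0.225 grip 25.576972244598437
n 3173 top above tcp 0.027998892142183176 x ext -0.006039627317758267 0.08627007172624844
x 0.081 y -0.02125630084932372 -0.016249970507897286 0.011551723712717642 0.0184807602431238 topz 0.027655051416401122
x 0.061 y -0.013037204519303005 -0.01149828464619893 0.008971054135667808 0.014434505549276338 topz 0.027789192627822146
x 0.051 y -0.011952161459995194 -0.008753059512519893 0.007103175988942339 0.012194852202946993 topz 0.027838681350133725
x 0.041 y -0.009973456564882346 -0.006650738455823435 0.005610199087078459 0.009863830431859 topz 0.02784162123949278
x 0.031 y -0.010138485084601957 -0.00676567979263298 0.006322959306233978 0.008884792704317123 topz 0.02775145513759836
x 0.021 y -0.008406621729841838 -0.00653197861187591 0.007422119879484613 0.00940351081098305 topz 0.02778831783949491
x 0.011 y -0.00922596277563582 -0.006345798292419163 0.006360178266785412 0.00958701107343448 topz 0.027678222050743547
x 0.001 y -0.009113471386982602 -0.006137402720067363 0.0062062596967756515 0.009801390630210523 topz 0.027930407940039474
x -0.009 y -0.007662828746707417 -0.006936823909797632 0.006861254406225191 0.009813110090221391 topz 0.0277346831558408
```

View pics/w6.png

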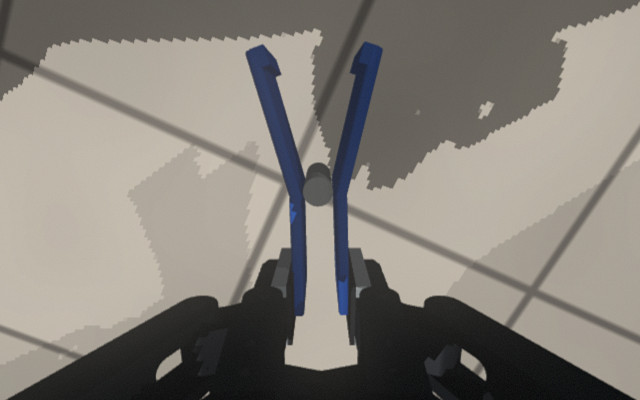

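The clip is fully open at the stop (gap 0.225, 25 N) and level: its top stays 27.8 mm above the TCP along its whole length. The jaw tips are at tool x = 86 mm, so the hinge is at about 39 mm. Carry it to a point in front of the card.

```bash
python3 - <<'E'
from h import *
go(.43,.013,.0592,-1.5)
E
```

```text
row [ 0.1955 -0.2669 -0.0028] turn 0.917
```

Call:
play_rows([
  [0.02, -0.028, -0.003, 0.1],
  [0.044, -0.06, -0.003, 0.25],
  [0.068, -0.093, -0.003, 0.4],
  [0.093, -0.127, -0.003, 0.55],
  [0.117, -0.16, -0.003, 0.7],
  [0.142, -0.194, -0.003, 0.82],
  [0.166, -0.227, -0.003, 0.917],
  [0.183, -0.25, -0.003, 0.917],
])

```text
clock: 14.48
tcp_pos: [0.4255, -0.0051, 0.0592]
eef_rot: [[1.0, -0.027, -0.002], [-0.027, -1.0, 0.001], [-0.002, -0.001, -1.0]]
contact_force: [-0.2, -1.0, -0.4]
finger_gap: 0.223
grip_force: 25.2
```

Call:
play_rows([
  [0, 0, 0, 0],
  [0, 0, 0, 0],
  [0, 0, 0, 0],
  [0, 0, 0, 0],
])

```text
clock: 14.82
tcp_pos: [0.4258, -0.0091, 0.0597]
eef_rot: [[1.0, -0.027, -0.001], [-0.027, -1.0, -0.0], [-0.001, 0.0, -1.0]]
contact_force: [-0.5, -0.0, -0.1]
finger_gap: 0.227
grip_force: 25.2
```

```bash
python3 - <<'E'
from h import *
s=st();clip(s);card(s);go(.45,.013,.0592,-1.5)
E
```

```text
t 14.8167 tcp [ 0.4258 -0.0091  0.0597] yaw -1.57 F [-0.5 -0.  -0.1] gap 0.227 grip 25.193611085414886
n 6890 top above tcp 0.02793142293635476 x ext -0.006068169913314246 0.08609389123511246
x 0.081 y -0.022158499874972724 -0.01523274442282275 0.011391839067291415 0.018504188944094203 topz 0.027760704167503536
x 0.071 y -0.01995662821552996 -0.013931513582191597 0.010475107941621261 0.016841275065568154 topz 0.027833730779014763
x 0.061 y -0.017530728636264013 -0.01117076198763849 0.008214117027993925 0.014161636164204197 topz 0.027738069398622014
x 0.051 y -0.014753940018877889 -0.008549310362461994 0.005972504164722902 0.012242879791134394 topz 0.02775744630588501
x 0.041 y -0.011863159004480922 -0.006622082095011507 0.004413831056709037 0.009870449347756417 topz 0.027735226384391222
x 0.031 y -0.010350598557463031 -0.006633469634717967 0.004829706637801714 0.00892756524010785 topz 0.02768079564571428
x 0.021 y -0.010116584439963846 -0.006533332824670411 0.005202280866625191 0.009532295886170513 topz 0.027691744242700312
x 0.011 y -0.0102384582682675 -0.006418877289465691 0.005623302003339739 0.009677699646192282 topz 0.027819988842467346
x 0.001 y -0.009759186300712836 -0.006406812962784561 0.00591409083874615 0.009614760374488864 topz 0.02774891809957749
x -0.009 y -0.009868456638177033 -0.006493599212202452 0.0069626280616666815 0.009596680144670345 topz 0.027455281931928414Traceback (most recent call last):
  File "<stdin>", line 2, in <module>
  File "h.py", line 27, in card
    im,d=env.capture('wrist');X=cloud('wrist',d,s);r=env.cut_out('card_mid','wrist')[0]['pixels']&(d>0)
                                                     ~~~~~~~~~~~~~~~~~~~~~~~~~~~~~~~^^^
IndexError: list index out of range
```

Clip is still level; its axis is offset about 1.5° from the tool, which the tool yaw of -1.5° cancels. Align in y, then advance.

Call:
play_rows([
  [0.006, -0.012, 0, 0],
  [0.01, -0.023, 0, 0],
  [0.01, -0.023, 0, 0],
  [0.01, -0.023, 0, 0],
  [0.01, -0.023, 0, 0],
  [0.01, -0.023, 0, 0],
])

```text
clock: 15.47
tcp_pos: [0.4367, 0.0139, 0.0602]
eef_rot: [[1.0, -0.027, -0.0], [-0.027, -1.0, -0.0], [-0.0, 0.0, -1.0]]
contact_force: [-0.3, -0.4, -0.6]
finger_gap: 0.229
grip_force: 25.2
```

```bash
python3 - <<'E'
from h import *
s=st();go(.47,.0136,.0592,-1.5);go(.492,.0136,.0592,-1.5)
im,d=env.capture('wrist');X=cloud('wrist',d,s);Y=X[(d>0)&(X[...,2]>.112)&(X[...,2]<.13)&(X[...,0]>.53)&(abs(X[...,1]-.0136)<.03)]
print(len(Y),Y.min(0),Y.max(0))
E
```

```text
t 15.4667 tcp [0.4367 0.0139 0.0602] yaw -1.54 F [-0.3 -0.4 -0.6] gap 0.229 grip 25.204513370990753
row [ 0.0333 -0.0006  0.001 ] turn -0.0015
row [ 0.0553 -0.0012  0.001 ] turn -0.0015Traceback (most recent call last):
  File "<stdin>", line 4, in <module>
    return umr_minimum(a, axis, None, out, keepdims, initial, where)
ValueError: zero-size array to reduction operation minimum which has no identity
```

Call:
play_rows([
  [0.01, 0, 0.001, 0],
  [0.02, -0.001, 0.001, 0],
  [0.03, -0.001, 0.001, 0],
  [0.033, -0.001, 0.001, 0],
  [0.033, -0.001, 0.001, 0],
  [0.033, -0.001, 0.001, 0],
])

```text
clock: 16.02
tcp_pos: [0.4695, 0.0145, 0.0591]
eef_rot: [[1.0, -0.026, -0.001], [-0.026, -1.0, -0.0], [-0.001, 0.0, -1.0]]
contact_force: [0.4, 0.4, -1.1]
finger_gap: 0.23
grip_force: 25.2
```

```bash
python3 - <<'E'
from h import *
s=st();im,d=env.capture('wrist');save('w7.png',im);X=cloud('wrist',d,s);Y=X[(d>0)&(X[...,2]>.11)&(X[...,2]<.13)&(X[...,0]>.53)&(abs(X[...,1]-.0136)<.03)]
print(len(Y), Y.min(0) if len(Y) else 0, Y.max(0) if len(Y) else 0);go(.492,.0136,.0592,-1.5)
E
```

```text
t 16.0167 tcp [0.4695 0.0145 0.0591] yaw -1.52 F [ 0.4  0.4 -1.1] gap 0.23 grip 25.20689159631729
420 [0.55783738 0.00961973 0.11000934] [0.55884338 0.01760197 0.12011784]
row [ 0.0227  0.0004 -0.0001] turn -0.0004
```

View pics/w7.png

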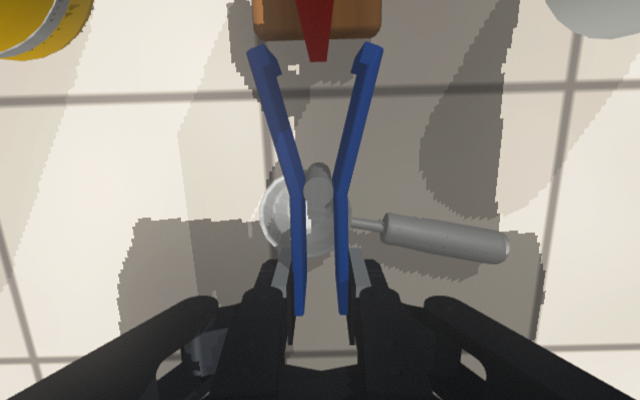

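The wrist view shows the red edge at (317,30), centred between the open jaws at (262,60) and (372,60). The edge is at x = 0.558, y = 0.0136. Advancing the last 23 mm.

Call:
play_rows([
  [0.006, 0, 0, 0],
  [0.012, 0, 0, 0],
  [0.018, 0, 0, 0],
  [0.023, 0, 0, 0],
  [0.023, 0, 0, 0],
  [0.023, 0, 0, 0],
  [0.023, 0, 0, 0],
  [0.023, 0, 0, 0],
])

```text
clock: 16.73
tcp_pos: [0.4927, 0.0141, 0.0591]
eef_rot: [[1.0, -0.026, -0.0], [-0.026, -1.0, -0.0], [-0.0, 0.0, -1.0]]
contact_force: [0.1, 0.6, -0.1]
finger_gap: 0.228
grip_force: 25.2
```

```bash
python3 - <<'E'
from h import *
s=st();im=clip(s);save('w8.png',im)
for i in range(3): s=env.state();print(np.round(s['tcp_pos'],4)); env.capture('top')
im,d=env.capture('wrist');s=st();X=cloud('wrist',d,s);Y=X[(d>0)&(X[...,2]>.1)&(X[...,2]<.13)&(X[...,0]>.53)&(abs(X[...,1]-.0136)<.03)]
print(len(Y), Y.min(0) if len(Y) else 0, Y.max(0) if len(Y) else 0)
print([(r['confidence'],r['at']) for r in env.tip_of('card_mid','top')[:1]],[(r['confidence'],r['at']) for r in env.tip_of('clip_hinge','wrist')[:1]])
E
```

```text
t 16.7333 tcp [0.4927 0.0141 0.0591] yaw -1.5 F [ 0.1  0.6 -0.1] gap 0.228 grip 25.205961763858795
n 4950 top above tcp 0.027890426288736548 x ext -0.006016786262296577 0.08646127582090514
x 0.051 y -0.010967483890679296 -0.009036442714406477 0.006226242733529426 0.01221792983195368 topz 0.02772589667882634
x 0.041 y -0.011184713861865588 -0.00660768418691156 0.004452105014280009 0.009839584764681964 topz 0.027723082572795026
x 0.031 y -0.010253370964512967 -0.00660862852723555 0.004830546020388731 0.0089898926837551 topz 0.02768216316061483
x 0.021 y -0.010349667562929977 -0.006504602302762559 0.0052010121335640085 0.009480315701779898 topz 0.02772744984900976
x 0.011 y -0.010219542873161961 -0.006390650696608741 0.005564813923916704 0.009601209119699666 topz 0.027740409667182234
x 0.001 y -0.009795714174564953 -0.006332202780576413 0.0059166739683614855 0.009533350997903554 topz 0.02778217505711881
x -0.009 y -0.009911259523679146 -0.006477738016999583 0.006540266392201197 0.009525159806352471 topz 0.027559398234475126
[0.4927 0.0141 0.0592]
[0.4927 0.0141 0.0593]
[0.4928 0.0141 0.0593]
t 16.9833 tcp [0.4928 0.0141 0.0593] yaw -1.5 F [-0.2  0.  -0.8] gap 0.224 grip 25.20367294549942
4374 [0.5583 0.0096 0.1178] [0.5818 0.0177 0.1225]
[(0.72, [0.6043, 0.0133, 0.0696])] [(0.75, [0.5336, 0.0122, 0.0623])]
```

View pics/w8.png

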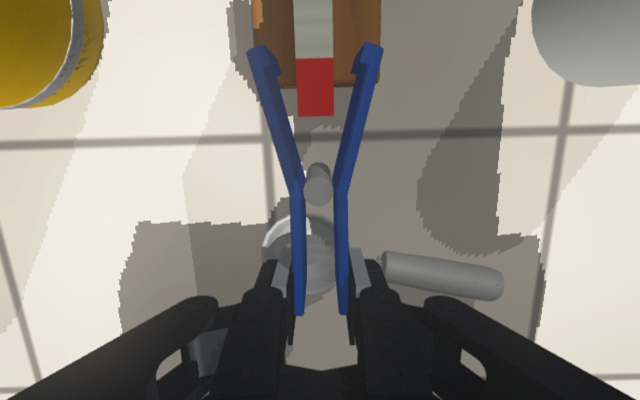

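The red edge (315,87) lies between the jaws, about 21 mm inside the tips, with about 7 mm free on each side. The clip's middle is at z ≈ 0.070, there is no contact force, and the card has not moved. Handing in.

```bash
python3 -c "
from rig import env
print(env.close_job())"
```

```text
the job is handed in; nothing more can be done
None
```

The job is handed in at about 17 s: the card stands free within 1–2 mm of midway between the yellow flask and the mug, and the arm still holds the clip fully open and level around its red edge, half-way up, touching nothing.

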